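Label the honey jars at the bench labeller

TASK

Turn the labeller's selector until it clicks over to run, then label the honey jars one at a time, from the shortest to the tallest, because the labels on the reel come in that order: stand the jar in the cradle, press the pedal right down to its stop, hold it there a moment with the jar pushed home against the middle of the fence, and let it come up (never work the pedal with the selector off). Stand every labelled jar upright on the floor of the wooden crate, and when all are done click the selector back to off. Do not disturb the milk bottle or the pen pot.

Things in the scene. Friction and masses are not known exactly. Their poses are not given: they have to be found in the camera images.
- labeller: fixed bench labeller: grey plate 220 x 260 mm, 12 mm thick; yaw within 0.2 rad. Origin: underside, at table height. Along its y: pedal (y -90 mm), aluminium housing with the selector on top (x 0, y -25 mm; top 57 mm above the table), jar cradle (x 0, y +72 mm). Its x points away from the robot, to the paper label reel (68 mm across, 44 mm high, at x 82 mm).
- seat (a point): where the middle of a jar's underside comes home in the cradle, 12 mm above the table; labeller's axes. A flat black fence (80 mm wide, 30 mm high, face at y +32.3 mm) stops the jar; facing it a rubber presser 36 mm wide moves with the pedal from y -52 to -32.5 mm and pushes the jar home along y only. Set the jar down at y -6 mm, x within a few mm of 0, fingers on its x sides.
- pedal (a joint): spring pedal of the labeller, a sprung steel plate 58 mm wide with a rubber tread; 0 = up, 0.30 rad = down on its stop. Its spring needs about 4 N at the tread to start and 11 N (up to 15 N with a jar) at the stop; it springs back up by itself when released.
- tread (a point): point to press, on top of the pedal's rubber tread (50 x 54 mm), 95 mm from the hinge, which is at the pedal's end away from the robot and runs along the labeller's y. With the pedal up it is about 76 mm above the table; down to the stop it sinks 28 mm and shifts up to 8 mm in x. Its axes are the labeller's when the pedal is up and turn with it.
- selector (a joint): detented selector knob on top of the housing; 0 = off, 1.2 rad = run, growing clockwise seen from above. A spring detent holds it at either end (0.12 N m to start); past the middle (0.6 rad) it clicks over to the other end by itself.
- selector_grip (a point): on the selector's axis, in the middle of its bar grip's height: black bar 46 mm long (this point's x axis), 14 mm thick (its y axis), 32 mm high, its foot on a 48 mm round skirt; the point lies 16 mm below the bar's top, 85 mm above the table. It turns with the knob.
- crate: fixed open wooden crate, outside 300 mm (its x) x 140 mm (its y), 30 mm high, walls and floor 5 mm. Origin: centre of the underside, on the table. Room for three jars in a row along x (90 mm apart).
- jar50: honey jar of amber glass with a white lid, the shortest size: 64 mm across, 50 mm high, 225 g or so, straight-sided, with a heavy base. Origin: centre of its underside, z along its axis. May be absent (two or three of the four jars are there).
- jar62: honey jar of amber glass with a white lid, the second shortest size: 64 mm across, 62 mm high, 279 g or so, straight-sided, with a heavy base. Origin: centre of its underside, z along its axis. May be absent (two or three of the four jars are there).
- jar74: honey jar of amber glass with a white lid, the second tallest size: 64 mm across, 74 mm high, 333 g or so, straight-sided, with a heavy base. Origin: centre of its underside, z along its axis. May be absent (two or three of the four jars are there).
- jar86: honey jar of amber glass with a white lid, the tallest size: 64 mm across, 86 mm high, 387 g or so, straight-sided, with a heavy base. Origin: centre of its underside, z along its axis. May be absent (two or three of the four jars are there).
- milk: white bottle, 66 mm across, 160 mm high, a bystander beyond the jars. Origin: centre of its underside.
- penpot: grey cup, 72 mm across, 80 mm high, a bystander left of the crate. Origin: centre of its underside.
There are look-alikes about, which are no part of the job. Leave any blue, pink or yellow look-alike of the jar74 alone.

How it is judged:
By the outcome, as a careful person would: the job done as asked, in the order asked, and still so for the second after the job is handed in, with the robot touching nothing.
Of jar50, jar62, jar74, jar86 only 2 to 3 are there at a start; the rules pass over those that are not, and their reading is None.
At some moment in a run one of jar50, jar62, jar74, jar86 may be knocked a few centimetres aside while the robot is not near it.
It also fails if it takes over 210 s, if anything falls off the work surface, if the arm or the gripper's body presses on something with over 40 N, if the wrist force passes 120 N, or if a joint passes its speed limit or range.

ROBOT

A 6-joint arm with a two-finger parallel gripper is mounted at the origin on the work surface. World frame = base frame: x ahead of the robot, y to its left, z up, the work surface at z = 0. Lengths are in m, angles in rad, forces in N, time in s.
With the tool pointing down it reaches from about 0.35 to 0.875 m from the base axis. Payload 4.2 kg.
Tool frame: the origin (TCP) lies midway between the tips of the shut fingers; the grasp point (between the pads) lies env.grasp_offset behind it (env.grasp_offset is the distance from the TCP to the grasp point, in m); z points along the fingers, y is the line along which they close (so a half turn about z gives the same grasp; the last joint's range is limited). The gripper opens to 87 mm and grips with 3 to 60 N. Pads are 19 mm wide; open, the fingers measure 117 mm over their backs; the gripper's body (75 mm by 190 mm) begins 51 mm behind the grasp point.
Start: joints at [-1.038, 0.385, 0.008, 0, -1.194, -0.259], TCP at [0.169, -0.602, 0.223] pointing down, gripper open.
Joint ranges: [-3.14, 3.14], [-1.21, 2.06], [-1.07, 1.41], [-3.16, 2.05], [-2.99, -0.16], [-3.1, 3.1]. Speed limits (rad/s): [2.79, 2.79, 3.14, 3.14, 3.14, 3.14].

INTERFACE

Orientations are given as a unit quaternion [w, x, y, z].
In Python, from rig import env gives the robot as it stands. The module is installed in compiled form; this text tells all that it offers.
- The arm moves only by the tool apply_moves, never from a script. Its argument "rows" is text: rows parted by semicolons, each of 7 numbers parted by spaces: the finger opening in cm, from 0 to 8.7, then the shift along the world's x, y, z in cm, then the turn, a rotation vector about the world's x, y, z in degrees. In form: gripper x y z wx wy wz; .... A call has 1 to 12 rows; each row shifts and turns the commanded pose from where the row before left it; what a row does not reach is not made up. A row lasts 1/8 s, in which the tool goes at most 62.5 mm and 10.7 degrees, less where a joint would pass 70% of its speed; a pose out of reach is approached as far as the arm can. A call is refused whole if a number of a shift passes 6.25 or a number of a turn 10.7, either way. A call with a gripper value outside its range is refused whole. The fingers move at their own pace and stop on an object; the grip force is fixed at half the most. Time passes only in rows, so rows that do not move let the fingers close. It gives the time, the measured TCP pose, the force, the opening and the grip force at its end, in the units of the state.
- env.get_state(): the state, without advancing time (a new reading comes with each control period).
- env.snapshot(name): name is "scene" or "top" or "wrist"; returns a dict with "img" (384x512x3 uint8, red, green, blue), "intrinsics" (3x3 intrinsics, pixels), "rvec" (rotation vector, rad) and "tvec" (3), from world to camera coordinates, as OpenCV has them; the wrist camera has in their place "hand_eye" (4x4, takes a point from camera to tool coordinates, whose origin is the TCP and whose axes are the flange's). Camera axes: x right, y down, z forward; pixel columns grow to the right and rows downward; lengths in m; the calibration is good to about 2 mm. A picture is of the moment at which its call begins: read the wrist's pose just before it. There is no depth.
- env.finish_job(): hands the job in; it is judged then, once.
Trained networks look in a picture, given as the dict that the camera call returned (one of the last four; its "shot" number tells which), for a name from the list of things; names that differ only in an ending like _2 or _b are one class to them, and where a whole thing is asked for, a point or a joint stands for the part that bears it (a point fixed in the world has none). Each returns a list of dicts, best first, with "conf" (0 to 1); they miss things now and then, are a little off and sometimes report something else, mostly with a low value. They report only what shows in the picture. A call takes as long as a camera call. They do not tell look-alikes from the thing itself.
- env.look_for(picture, query): "centre" ([x, y, z] in m, in world coordinates, good to about 4 mm: the middle of the surface that is visible of it).
- env.trace(picture, query): "mask" (384x512 bool, what is visible of it).
- env.pinpoint(picture, query): "centre" ([x, y, z] in m, in world coordinates, good to about 4 mm: a listed point, or the origin of a listed thing).
The state is a dict: "time": time; "joints": joint angles; "dq": joint speeds; "joint_torque": joint torques, N m; "ee_pos": TCP position; "ee_rot": TCP orientation; "wrist_force": force on the tool from outside, world axes, zero at the start; "wrist_torque": the same for the moment, N m; "opening": opening from 0.0 (shut) to 1.0 (fully open); "gripper_force": force on a finger pad.
Only numpy, scipy, OpenCV 4.12 (cv2) and the standard library are available. Lean on these libraries where they do the work, as an engineer would, in place of code of your own. Each camera call takes 0.05 s, during which the arm holds its last target. There are 200 camera calls.

## Working session

There is one attempt and no reset: what is moved stays moved. The work goes in short steps, Python scripts to look and compute and a tool call to move; the robot and the scene stay as the last step left them, time stands still between calls to the robot, and variables do not carry over. Pictures are saved under pics/ and viewed, at most 14 in all, crops included, and the job is handed in when it is done.

Besides the shell and the picture viewer there is one more tool, called after ">>>" as a command line: name --argument value ..., lists and objects as JSON in quotes. apply_moves: Moves the arm, as the interface text tells. Its arguments: {"type":"object","properties":{"rows":{"type":"string"}},"required":["rows"]}

```bash
mkdir -p pics; ls; cat > h.py <<'E'
import numpy as np, cv2
from rig import env
def snap(n,f=None):
    p=env.snapshot(n)
    if f: cv2.imwrite('pics/'+f,p['img'][:,:,::-1])
    return p
def proj(p,X):
    return cv2.projectPoints(np.array(X,float).reshape(-1,3),np.array(p['rvec'],float),np.array(p['tvec'],float),np.array(p['intrinsics'],float),None)[0].reshape(-1,2)
def back(p,uv,z):
    K=np.array(p['intrinsics']);R=cv2.Rodrigues(np.array(p['rvec'],float))[0];t=np.array(p['tvec'],float)
    d=R.T@np.linalg.inv(K)@np.array([uv[0],uv[1],1.]);c=-R.T@t
    return c+d*(z-c[2])/d[2]
E
python3 - <<'E'
from h import *
np.set_printoptions(precision=4,suppress=True)
s=env.get_state();print(env.grasp_offset,s['ee_pos'],s['ee_rot'],s['opening'],s['time'])
a=snap('scene','s0.png');b=snap('top','t0.png')
cv2.imwrite('pics/both.png',cv2.vconcat([cv2.resize(x['img'],(400,300)) for x in (a,b)])[:,:,::-1])
for n in ['labeller','seat','tread','selector_grip','crate','jar50','jar62','jar74','jar86','milk','penpot']:
    for p,l in((a,'s'),(b,'t')):
        print(n,l,[(np.array(r['centre']).round(4).tolist(),round(r['conf'],2)) for r in env.pinpoint(p,n)][:4])
E
```

```text
pics
0.0187 [ 0.1689 -0.6011  0.2215] [-0.0002 -0.1364  0.9907  0.0011] 1.0005815221477596 0.0
labeller s [([0.5249, 0.0465, -0.0001], 0.78)]
labeller t [([0.5195, 0.044, -0.0011], 0.97), ([0.7102, -0.3148, 0.0001], 0.35)]
seat s [([0.5268, 0.1188, 0.0124], 0.64)]
seat t [([0.5199, 0.1189, 0.0172], 0.76)]
tread s [([0.4843, -0.0443, 0.0748], 0.66)]
tread t [([0.4854, -0.0442, 0.0823], 0.86)]
selector_grip s [([0.5203, 0.016, 0.0859], 0.47)]
selector_grip t [([0.5209, 0.0201, 0.0851], 0.62)]
crate s [([0.5263, 0.3266, 0.0023], 0.92)]
crate t [([0.5271, 0.3218, -0.0002], 0.73)]
jar50 s [([0.4242, -0.2327, 0.0022], 0.97), ([0.5343, -0.19, -0.002], 0.9), ([0.5534, -0.3678, 0.0008], 0.86), ([0.4234, -0.3749, 0.0028], 0.85)]
jar50 t [([0.3492, -0.129, 0.0007], 0.8), ([0.5529, -0.3665, -0.0017], 0.71), ([0.532, -0.1898, 0.0014], 0.64), ([0.4219, -0.2273, 0.0009], 0.6)]
jar62 s [([0.4242, -0.2327, 0.0022], 0.97), ([0.5343, -0.19, -0.002], 0.9), ([0.5534, -0.3678, 0.0008], 0.86), ([0.4234, -0.3749, 0.0028], 0.85)]
jar62 t [([0.3492, -0.129, 0.0007], 0.8), ([0.5529, -0.3665, -0.0017], 0.71), (
[... 158 characters left out ...]
78, 0.0008], 0.86), ([0.4234, -0.3749, 0.0028], 0.85)]
jar74 t [([0.3492, -0.129, 0.0007], 0.8), ([0.5529, -0.3665, -0.0017], 0.71), ([0.532, -0.1898, 0.0014], 0.64), ([0.4219, -0.2273, 0.0009], 0.6)]
jar86 s [([0.4242, -0.2327, 0.0022], 0.97), ([0.5343, -0.19, -0.002], 0.9), ([0.5534, -0.3678, 0.0008], 0.86), ([0.4234, -0.3749, 0.0028], 0.85)]
jar86 t [([0.3492, -0.129, 0.0007], 0.8), ([0.5529, -0.3665, -0.0017], 0.71), ([0.532, -0.1898, 0.0014], 0.64), ([0.4219, -0.2273, 0.0009], 0.6)]
milk s [([0.7149, -0.3226, 0.0019], 0.91)]
milk t [([0.7128, -0.3209, 0.0047], 0.83)]
penpot s [([0.547, 0.5372, 0.0001], 0.93)]
penpot t [([0.5452, 0.5375, -0.0007], 0.74), ([0.5211, 0.0459, 0.0007], 0.19)]
```

View pics/s0.png

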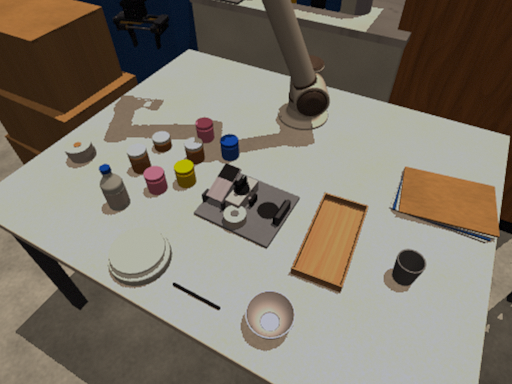

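View pics/t0.png

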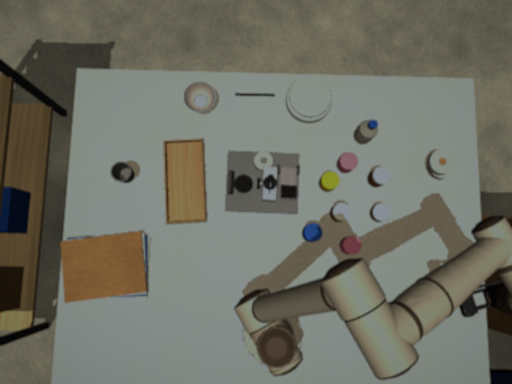

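The three amber, white-lidded jars are at scene pixels (194,151), (139,157) and (162,141). The blue (230,147), yellow (185,173) and pink (205,130), (155,180) ones are look-alikes. Next I'll measure the jar heights and the labeller yaw.

```bash
cat > m.py <<'E'
from h import *
np.set_printoptions(precision=4,suppress=True)
def jarmask(xy,h,p):
    th=np.linspace(0,2*np.pi,60);P=[[xy[0]+.032*np.cos(t),xy[1]+.032*np.sin(t),z] for z in(0,h) for t in th]
    m=np.zeros((384*4,512*4),np.uint8);cv2.fillConvexPoly(m,cv2.convexHull((proj(p,P)*4+1.5).round().astype(np.int32)),1);return cv2.resize(m.astype(np.float32),(512,384),interpolation=cv2.INTER_AREA)
E
python3 - <<'E'
from m import *
from scipy.optimize import minimize
a=snap('scene');b=snap('top')
T=[(r['mask'],r['conf']) for r in env.trace(a,'jar74')]
TT=[(r['mask'],r['conf']) for r in env.trace(b,'jar74')]
for xy in [(.424,-.23),(.423,-.375),(.553,-.367)]:
    u=proj(a,[*xy,.035])[0]
    M=[m for m,c in T if m[int(round(u[1])),int(round(u[0]))]]
    u2=proj(b,[*xy,.06])[0]
    M2=[m for m,c in TT if m[int(round(u2[1])),int(round(u2[0]))]]
    print(xy,u,u2,len(M),len(M2),[m.sum() for m in M+M2])
    if not M: continue
    for h in(.05,.062,.074,.086):
        f=lambda q:np.abs(jarmask(q,h,a)-M[0]).sum()+(np.abs(jarmask(q,h,b)-M2[0]).sum() if M2 else 0)
        r=minimize(f,xy,method='Nelder-Mead',options=dict(initial_simplex=[xy,(xy[0]+.01,xy[1]),(xy[0],xy[1]+.01)],maxiter=60))
        print(h,r.x,r.fun)
cv2.imwrite('pics/crop.png',cv2.resize(a['img'][110:250,90:310],(792,504),interpolation=cv2.INTER_CUBIC)[:,:,::-1])
cv2.imwrite('pics/cropt.png',cv2.resize(b['img'][140:225,215:315],(800,680)[:2] if 0 else (700,595),interpolation=cv2.INTER_CUBIC)[:,:,::-1])
# labeller yaw: mask plate min area rect in top
for p in (a,b):
  for r in env.trace(p,'labeller')[:1]:
    c=max(cv2.findContours(r['mask'].astype(np.uint8),0,1)[0],key=cv2.contourArea)
    q=cv2.approxPolyDP(cv2.convexHull(c),4,True).reshape(-1,2);print(q.tolist(),[back(p,x,.012)[:2].round(4).tolist() for x in q])
  for r in env.trace(p,'crate')[:1]:
    c=max(cv2.findContours(r['mask'].astype(np.uint8),0,1)[0],key=cv2.contourArea)
    q=cv2.approxPolyDP(cv2.convexHull(c),4,True).reshape(-1,2);print('crate',q.tolist(),[back(p,x,.03)[:2].round(4).tolist() for x in q])
E
```

```text
(0.424, -0.23) [193.8437 150.958 ] [341.1546 210.8364] 1 1 [np.int64(421), np.int64(342)]
0.05 [ 0.4207 -0.2306] 138.9375
0.062 [ 0.4216 -0.2302] 81.4375
0.074 [ 0.4224 -0.2286] 92.75
0.086 [ 0.4224 -0.2283] 149.5625
(0.423, -0.375) [161.34   138.3534] [382.7195 211.9825] 1 1 [np.int64(334), np.int64(281)]
0.05 [ 0.4269 -0.3706] 89.0625
0.062 [ 0.4264 -0.3707] 160.25
0.074 [ 0.4264 -0.3708] 235.1875
0.086 [ 0.4264 -0.3706] 311.25
(0.553, -0.367) [139.0403 160.4185] [379.6529 175.1029] 1 1 [np.int64(525), np.int64(349)]
0.05 [ 0.5534 -0.3713] 230.25
0.062 [ 0.5525 -0.371 ] 166.5625
0.074 [ 0.5507 -0.3693] 114.4375
0.086 [ 0.5524 -0.3663] 130.0625
[[226, 165], [299, 197], [266, 248], [194, 213]] [[0.4115, -0.1068], [0.4275, 0.1773], [0.6484, 0.1749], [0.6403, -0.0794]]
crate [[325, 193], [368, 206], [340, 292], [291, 273]] [[0.3886, 0.2478], [0.3768, 0.3831], [0.6874, 0.4065], [0.6971, 0.2746]]
[[228, 152], [297, 154], [297, 211], [227, 210]] [[0.6346, 0.171], [0.633, -0.0801], [0.4248, -0.0814], [0.4232, 0.1685]]
crate [[201, 139], [205, 220], [168, 223], [164, 142]] [[0.6762, 0.2686], [0.3847, 0.2437], [0.3716, 0.3726], [0.662, 0.4009]]
```

View pics/crop.png

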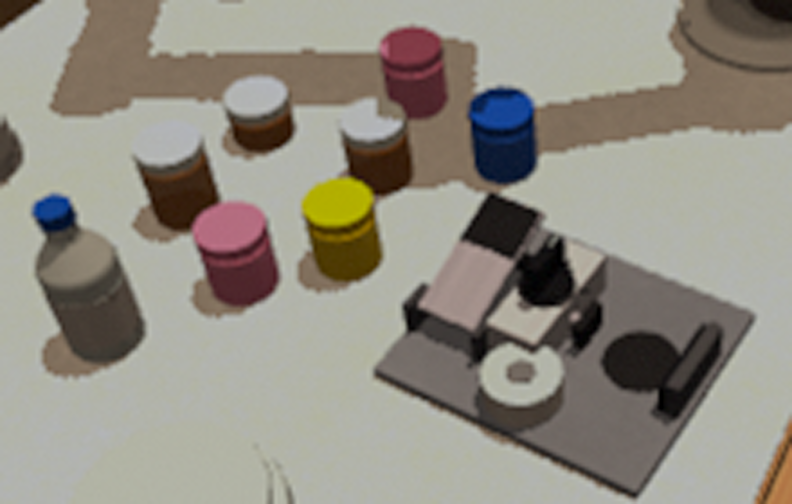

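View pics/cropt.png

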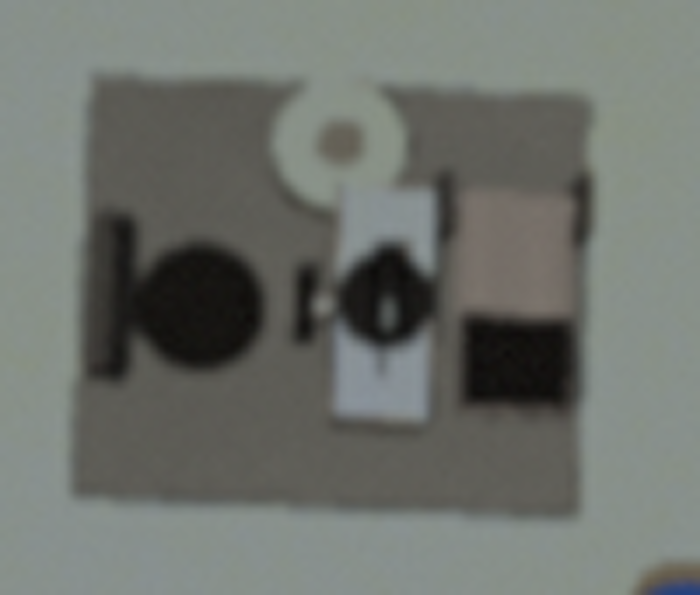

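The shortest jar is at (0.427,-0.371), the middle one at (0.422,-0.229) and the tallest at (0.552,-0.368). I'll move above the labeller for a wrist view of the knob.

>>> apply_moves --rows "8.7 2.5 5.1 0.8 0 0 6;8.7 2.5 5.1 0.8 0 0 6;8.7 2.5 5.1 0.8 0 0 6;8.7 2.5 5.1 0.8 0 0 6;8.7 2.5 5.1 0.8 0 0 6;8.7 2.5 5.1 0.8 0 0 6;8.7 2.5 5.1 0.8 0 0 6;8.7 2.5 5.1 0.8 0 0 6;8.7 2.5 5.1 0.8 0 0 6;8.7 2.5 5.1 0.8 0 0 6;8.7 2.5 5.1 0.8 0 0 6;8.7 2.5 5.1 0.8 0 0 6"

```text
time: 3.1
ee_pos: [0.4695, 0.0122, 0.3193]
ee_rot: [0.0, -0.694, 0.72, -0.0]
wrist_force: [0.6, -0.7, 0.7]
opening: 0.999
gripper_force: 0.0
```

```bash
cat >> m.py <<'E'
from scipy.spatial.transform import Rotation as Ro
def st():
    s=env.get_state();q=s['ee_rot'];R=Ro.from_quat([q[1],q[2],q[3],q[0]]).as_matrix()
    y=R[:,1];print('t %.2f'%s['time'],'pos',np.array(s['ee_pos']).round(4),'close ang %.1f'%np.degrees((np.arctan2(y[1],y[0])+np.pi/2)%np.pi-np.pi/2),'z',R[:,2].round(3),'F',np.array(s['wrist_force']).round(1),'op %.3f gf %.1f'%(s['opening'],s['gripper_force']),'q',np.array(s['joints']).round(2))
    return s,R
def wrist(f=None):
    s,R=st();p=snap('wrist',f);H=np.array(p['hand_eye']);T=np.eye(4);T[:3,:3]=R;T[:3,3]=s['ee_pos']
    C=np.linalg.inv(T@H);p['rvec']=cv2.Rodrigues(C[:3,:3])[0];p['tvec']=C[:3,3];return p
E
python3 - <<'E'
from m import *
p=wrist('w1.png')
b=snap('top')
# plate corners from the top crop
c=[back(b,(215+X/7-.43,140+Y/7-.43),.012)[:2] for X,Y in((95,75),(590,97),(578,517),(75,495))]
print(np.array(c).round(4))
e=np.array([c[0]-c[1],c[3]-c[2]]);print('y edges',e.round(4),np.degrees(np.arctan2(-e[:,0],e[:,1])))
e=np.array([c[0]-c[3],c[1]-c[2]]);print('x edges',e.round(4),np.degrees(np.arctan2(e[:,1],e[:,0])))
print('proj',proj(p,[[.52,.018,.085]]),'centre',np.mean(c,0))
for n in ['labeller','seat','tread','selector_grip']:
    print(n,[(np.array(r['centre']).round(4).tolist(),round(r['conf'],2)) for q in ([p] if 0 else [b]) for r in env.pinpoint(q,n)][:2])
E
```

```text
t 3.10 pos [0.4695 0.0122 0.3193] close ang -2.1 z [ 0.001  0.    -1.   ] F [ 0.6 -0.7  0.7] op 0.999 gf 0.0 q [ 0.37  0.06 -0.18  0.   -1.33 -0.41]
[[ 0.641   0.1707]
 [ 0.6353 -0.0868]
 [ 0.4162 -0.0819]
 [ 0.4221  0.1746]]
y edges [[0.0058 0.2575]
 [0.0059 0.2565]] [-1.2799 -1.328 ]
x edges [[ 0.2189 -0.0039]
 [ 0.2191 -0.0049]] [-1.0281 -1.2855]
proj [[218.1018 171.4871]] centre [0.5286 0.0441]
labeller [([0.5207, 0.0434, 0.0011], 0.92)]
seat [([0.5192, 0.0435, -0.0025], 0.59)]
tread [([0.4846, -0.044, 0.0808], 0.49)]
selector_grip [([0.5251, 0.3236, 0.0029], 0.67)]
```

View pics/w1.png

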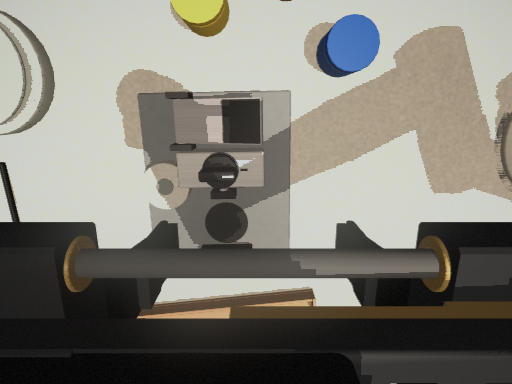

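The knob is at (221,172) with its bar lying nearly along the labeller's x. I'll enlarge it to measure.

```bash
python3 - <<'E'
from m import *
p=wrist()
im=p['img'][85:255,135:300]
cv2.imwrite('pics/w1c.png',cv2.resize(im,(580,598),interpolation=cv2.INTER_CUBIC)[:,:,::-1])
pts={'off':(222,172)}
L=np.array([.5225,.0437]);a=np.radians(-1.25);R=np.array([[np.cos(a),-np.sin(a)],[np.sin(a),np.cos(a)]])
for n,q,z in(('plate++',(.11,.13),.012),('plate+-',(.11,-.13),.012),('plate--',(-.11,-.13),.012),('plate-+',(-.11,.13),.012),('seat',(0,.072),.012),('sel',(0,-.025),.101),('tread',(-.035,-.09),.076),('reel',(.082,0),.044)):
    X=L+R@np.array(q);u=proj(p,[*X,z])[0];print(n,X.round(4),u.round(1),'crop',((u-[135,85]+.5)*3.517).round(0))
for n in ['labeller','seat','tread','selector_grip']:
    print(n,[(np.array(r['centre']).round(4).tolist(),round(r['conf'],2)) for r in env.pinpoint(p,n)][:2])
E
```

```text
t 3.40 pos [0.4685 0.0097 0.3184] close ang -2.4 z [-0.001 -0.    -1.   ] F [-1.3 -0.3 -0.2] op 0.999 gf 0.0 q [ 0.37  0.05 -0.18 -0.   -1.33 -0.41]
plate++ [0.6353 0.1713] [158.8 260.1] crop [ 85. 618.]
plate+- [ 0.6296 -0.0887] [140.8  93. ] crop [22. 30.]
plate-- [ 0.4097 -0.0839] [295.9  89.9] crop [568.  19.]
plate-+ [0.4154 0.1761] [293.8 257.8] crop [560. 610.]
seat [0.5241 0.1157] [224.6 225.5] crop [317. 496.]
sel [0.522  0.0187] [214.  177.1] crop [279. 326.]
tread [ 0.4855 -0.0455] [241.7 121.6] crop [377. 130.]
reel [0.6045 0.0419] [162.7 187. ] crop [ 99. 360.]
labeller [([0.5247, 0.0439, -0.0013], 0.6)]
seat [([0.5237, 0.1193, 0.0109], 0.76), ([0.5225, 0.0433, -0.004], 0.65)]
tread [([0.4884, -0.0492, 0.0776], 0.76)]
selector_grip [([0.5249, 0.022, 0.085], 0.76)]
```

View pics/w1c.png

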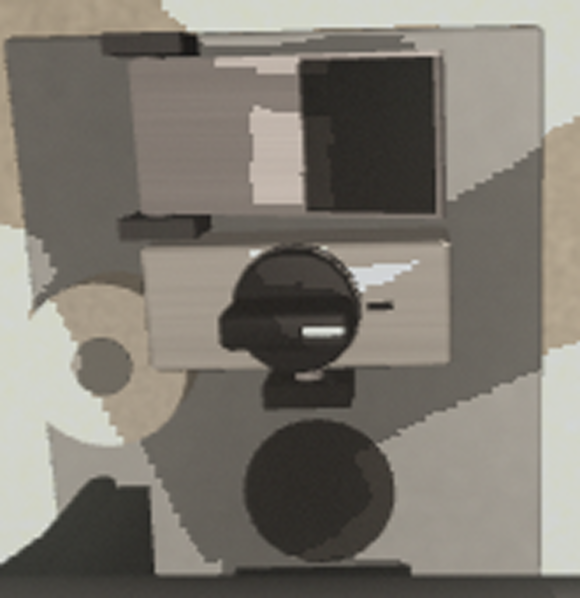

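>>> apply_moves --rows "3 0.6 0.1 -1.8 0 0 10.1;3 0.6 0.1 -1.8 0 0 10.1;3 0.6 0.1 -1.8 0 0 10.1;3 0.6 0.1 -1.8 0 0 10.1;3 0.6 0.1 -1.8 0 0 10.1;3 0.6 0.1 -1.8 0 0 10.1;3 0.6 0.1 -1.8 0 0 10.1;3 0.6 0.1 -1.8 0 0 10.1;3 0.4 0.1 -1.6 0 0 10.3;3 0 0 0 0 0 0;3 0 0 0 0 0 0;3 0 0 0 0 0 0"

```text
time: 5.15
ee_pos: [0.5214, 0.0192, 0.1595]
ee_rot: [-0.0, 1.0, -0.011, 0.001]
wrist_force: [-0.2, -0.7, 0.4]
opening: 0.346
gripper_force: 0.0
```

```bash
python3 - <<'E'
from m import *
p=wrist();b=snap('top');a=snap('scene')
print(proj(p,[.522,.0187,.085]))
for q in(p,b,a): print([(np.array(r['centre']).round(4).tolist(),round(r['conf'],2)) for r in env.pinpoint(q,'selector_grip')][:2])
cv2.imwrite('pics/w2.png',p['img'][:,:,::-1])
E
```

```text
t 5.15 pos [0.5214 0.0192 0.1595] close ang 88.7 z [ 0.002  0.    -1.   ] F [-0.2 -0.7  0.4] op 0.346 gf 0.0 q [ 0.35  0.27 -0.34  0.   -0.96  1.2 ]
[[257.7493 201.6163]]
[([0.5251, 0.0228, 0.0846], 0.92)]
[([0.5212, 0.0211, 0.0839], 0.54), ([0.5252, 0.3213, -0.0029], 0.47)]
[([0.5221, 0.0187, 0.0856], 0.63)]
```

View pics/w2.png

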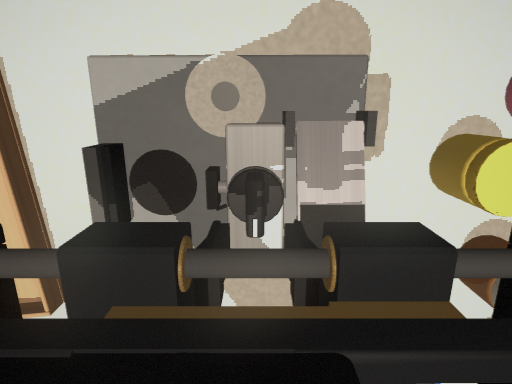

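The bar is centred between the fingers (column 256) and aligned, so I'll descend and grip.

>>> apply_moves --rows "3 0 0 -2.5 0 0 0;3 0 0.1 -2.5 0 0 0;3 0 0 -2 0 0 0;3 0 0 -1.5 0 0 0;3 0 0 0 0 0 0;3 0 0 0 0 0 0;0 0 0 0 0 0 0;0 0 0 0 0 0 0;0 0 0 0 0 0 0;0 0 0 0 0 0 0"

```text
time: 6.7
ee_pos: [0.5213, 0.0207, 0.0741]
ee_rot: [-0.0, 1.0, -0.01, 0.0]
wrist_force: [-1.4, 2.4, 4.1]
opening: 0.156
gripper_force: 30.0
```

>>> apply_moves --rows "0 0 0 0 0 0 -9.8;0 0 0 0 0 0 -9.8;0 0 0 0 0 0 -9.8;0 0 0 0 0 0 -9.8;0 0 0 0 0 0 -9.8;0 0 0 0 0 0 -9.8;0 0 0 0 0 0 -9.8;0 0 0 0 0 0 0;0 0 0 0 0 0 0;2.4 0 0 0 0 0 0;2.4 0 0 0 0 0 0;2.4 0 0 0 0 0 0"

```text
time: 8.2
ee_pos: [0.521, 0.0202, 0.0733]
ee_rot: [0.0, 0.82, -0.572, -0.0]
wrist_force: [0.8, -0.0, 0.0]
opening: 0.269
gripper_force: 0.0
```

>>> apply_moves --rows "2.4 0 0 3 0 0 0;2.4 0 0 4 0 0 0;2.4 0 0 4 0 0 0;2.4 0 0 4 0 0 0;2.4 0 0 0 0 0 0;2.4 0 0 0 0 0 0"

```text
time: 8.95
ee_pos: [0.5203, 0.0203, 0.2228]
ee_rot: [0.0, 0.82, -0.572, -0.001]
wrist_force: [0.1, -0.3, -1.1]
opening: 0.278
gripper_force: 0.0
```

```bash
python3 - <<'E'
from m import *
p=wrist();cv2.imwrite('pics/w3.png',p['img'][:,:,::-1])
b=snap('top');a=snap('scene')
for q in(a,b):print([(np.array(r['centre']).round(4).tolist(),round(r['conf'],2)) for r in env.pinpoint(q,'jar50')])
E
```

```text
t 8.95 pos [0.5203 0.0203 0.2228] close ang 20.2 z [-0.001  0.    -1.   ] F [ 0.1 -0.3 -1.1] op 0.278 gf 0.0 q [ 0.35  0.21 -0.24 -0.   -1.12  0.  ]
[([0.6047, -0.2549, -0.0026], 0.8), ([0.312, -0.2665, -0.0001], 0.76), ([0.4263, -0.3719, 0.003], 0.74), ([0.5352, -0.1884, 0.0013], 0.67), ([0.4242, -0.23, -0.0003], 0.63), ([0.5504, -0.3633, 0.0033], 0.61), ([0.3456, -0.1243, 0.0012], 0.54)]
[([0.349, -0.1297, -0.0008], 0.88), ([0.4213, -0.2294, 0.0019], 0.83), ([0.5523, -0.3691, 0.0012], 0.79), ([0.3106, -0.2619, -0.0016], 0.71), ([0.6023, -0.252, 0.0002], 0.7), ([0.427, -0.3712, 0.002], 0.57), ([0.5303, -0.1906, 0.0004], 0.53)]
```

View pics/w3.png

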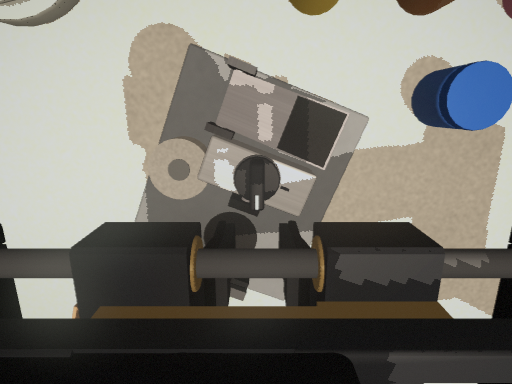

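The bar now sits turned about 69° from the off dash at (285,188), so the selector is at run. Next I'll fetch the shortest jar.

>>> apply_moves --rows "8.7 -1.3 -5.6 0 0 0 -3.1;8.7 -1.3 -5.6 0 0 0 -3.1;8.7 -1.3 -5.6 0 0 0 -3.1;8.7 -1.3 -5.6 0 0 0 -3.1;8.7 -1.3 -5.6 0 0 0 -3.1;8.7 -1.3 -5.6 0 0 0 -3.1;8.7 -1.6 -5.5 0 0 0 -3.1;8.7 0 0 0 0 0 0;8.7 0 0 -5 0 0 0;8.7 0 0 -5 0 0 0;8.7 0 0 0 0 0 0;8.7 0 0 0 0 0 0"

```text
time: 10.7
ee_pos: [0.4284, -0.3711, 0.1253]
ee_rot: [-0.0, -0.698, 0.716, -0.001]
wrist_force: [0.2, -0.2, 0.7]
opening: 1.003
gripper_force: 0.0
```

```bash
python3 - <<'E'
from m import *
st();b=snap('top');a=snap('scene');p=snap('wrist');print(np.array(p['hand_eye']).round(3))
for q in(a,b):print([(np.array(r['centre']).round(4).tolist(),round(r['conf'],2)) for r in env.pinpoint(q,'jar50')])
E
```

```text
t 10.70 pos [ 0.4284 -0.3711  0.1253] close ang -1.4 z [ 0.002 -0.002 -1.   ] F [ 0.2 -0.2  0.7] op 1.003 gf 0.0 q [-0.43  0.37 -0.27  0.   -0.92  0.4 ]
[[ 0.001 -0.967 -0.255  0.069]
 [ 1.     0.001 -0.001 -0.   ]
 [ 0.001 -0.255  0.967 -0.162]
 [ 0.     0.     0.     1.   ]]
[([0.5543, -0.3668, 0.0029], 0.97), ([0.6018, -0.2574, -0.0005], 0.93), ([0.4243, -0.3714, 0.0016], 0.86), ([0.3085, -0.2625, -0.0024], 0.86), ([0.533, -0.1908, -0.002], 0.65), ([0.3452, -0.1243, 0.0001], 0.61), ([0.424, -0.228, -0.0028], 0.56)]
[([0.5304, -0.1899, -0.0001], 0.63), ([0.5998, -0.2514, -0.0011], 0.58), ([0.4258, -0.3715, 0.0023], 0.51), ([0.348, -0.1299, -0.0004], 0.5), ([0.4232, -0.2272, -0.0001], 0.39)]
```

>>> apply_moves --rows "8.7 -0.1 0 -4 0 0 0;8.7 0 0 -3.5 0 0 0;8.7 0 0 -2.7 0 0 0;8.7 0 0 0 0 0 0;6 0 0 0 0 0 0;6 0 0 0 0 0 0;5 0 0 0 0 0 0;5 0 0 0 0 0 0;5 0 0 0 0 0 0;5 0 0 0 0 0 0"

```text
time: 12.2
ee_pos: [0.4266, -0.371, 0.0226]
ee_rot: [0.0, -0.698, 0.716, -0.001]
wrist_force: [-1.1, 0.9, 6.0]
opening: 0.727
gripper_force: 30.0
```

>>> apply_moves --rows "5 0 0 4 0 0 0;5 0 0 5 0 0 0;5 0 0 5 0 0 0;5 1.2 6 0 0 0 0;5 1.2 6 0 0 0 0;5 1.2 6 0 0 0 0;5 1.2 6 0 0 0 0;5 1.2 6 0 0 0 0;5 1.2 6 0 0 0 0;5 1.2 6 0 0 0 0;5 1.3 6.1 0 0 0 0;5 0 0 0 0 0 0"

```text
time: 13.7
ee_pos: [0.5234, 0.1141, 0.1606]
ee_rot: [-0.0, -0.7, 0.715, 0.0]
wrist_force: [-0.3, -0.2, -2.4]
opening: 0.725
gripper_force: 30.0
```

>>> apply_moves --rows "5 0 0 0 0 0 0;5 0 0 -4 0 0 0;5 0 0 -4 0 0 0;5 0 0 -2.5 0 0 0;5 0 0 -1 0 0 0;5 0 0 0 0 0 0;5 0 0 0 0 0 0"

```text
time: 14.58
ee_pos: [0.5239, 0.1103, 0.0478]
ee_rot: [0.001, -0.698, 0.716, -0.0]
wrist_force: [-0.2, -0.2, -2.5]
opening: 0.723
gripper_force: 30.0
```

```bash
python3 - <<'E'
from m import *
st();b=snap('top');a=snap('scene')
for n in('jar50','seat','labeller'):
  for q in(a,b):print(n,[(np.array(r['centre']).round(4).tolist(),round(r['conf'],2)) for r in env.pinpoint(q,n) if r['centre'][1]>-.05 ])
cv2.imwrite('pics/s3.png',cv2.resize(a['img'][150:250,180:310],(780,600),interpolation=cv2.INTER_CUBIC)[:,:,::-1])
E
```

```text
t 14.57 pos [0.5239 0.1103 0.0478] close ang -1.5 z [ 0.002  0.001 -1.   ] F [-0.2 -0.2 -2.5] op 0.723 gf 30.0 q [ 0.51  0.43 -0.43  0.   -0.71 -0.54]
jar50 [([0.5247, 0.1079, 0.0264], 0.56)]
jar50 [([0.5262, 0.1089, 0.0285], 0.56)]
seat [([0.5247, 0.1173, 0.0124], 0.65)]
seat [([0.5191, 0.1172, 0.0157], 0.59)]
labeller [([0.5236, 0.0464, 0.0024], 0.89)]
labeller [([0.5217, 0.0464, -0.0001], 0.81)]
```

View pics/s3.png

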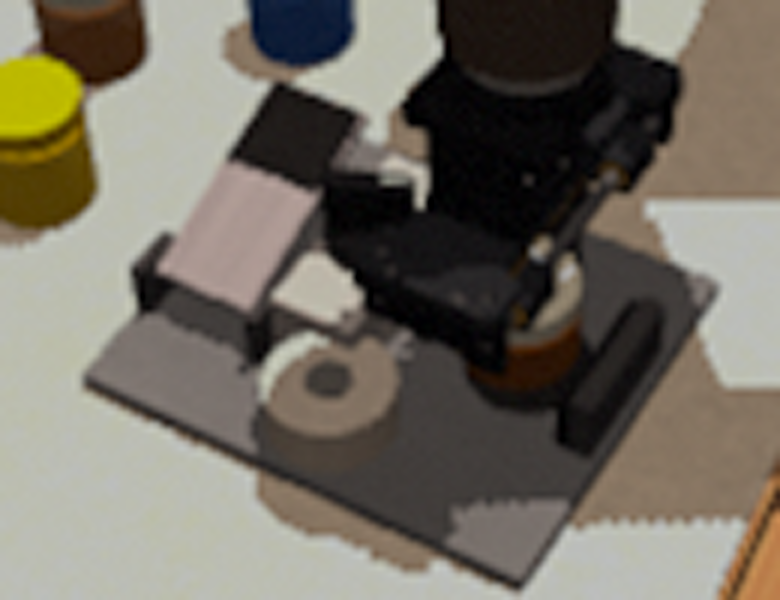

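>>> apply_moves --rows "5 0 0 -0.8 0 0 0;5 0 0 -0.4 0 0 0;5 0 0 0 0 0 0;7.6 0 0 0 0 0 0;7.6 0 0 0 0 0 0;7.6 0 0 0 0 0 0;7.6 0 0 2 0 0 0;7.6 0 0 4 0 0 0;7.6 0 0 4 0 0 0;7.6 0 0 4 0 0 0;7.6 0 0 2 0 0 0;7.6 0 0 0 0 0 0"

```text
time: 16.48
ee_pos: [0.5239, 0.1107, 0.1962]
ee_rot: [0.002, -0.698, 0.716, -0.001]
wrist_force: [-1.5, 0.3, -0.6]
opening: 0.871
gripper_force: 0.0
```

```bash
cat > jc.py <<'E'
from m import *
from scipy.optimize import minimize
import sys
h=float(sys.argv[1]);x0=[float(v) for v in sys.argv[2:5]]
st();a=snap('scene');b=snap('top')
for n,q in(('s',a),('t',b)):
    print(n,[(np.array(r['centre']).round(4).tolist(),round(r['conf'],2)) for r in env.pinpoint(q,'jar74')])
    u=proj(q,[x0[0],x0[1],x0[2]+h*.8])[0].round().astype(int)
    print('  mask sizes',[(int(r['mask'].sum()),round(r['conf'],2)) for r in env.trace(q,'jar74') if r['mask'][u[1],u[0]]])
for n in('seat','tread'):
  for q in(a,b):print(n,[(np.array(r['centre']).round(4).tolist(),round(r['conf'],2)) for r in env.pinpoint(q,n)][:1])
E
python3 jc.py .05 .5235 .11 .012
```

```text
t 16.48 pos [0.5239 0.1107 0.1962] close ang -1.5 z [ 0.004  0.002 -1.   ] F [-1.5  0.3 -0.6] op 0.871 gf 0.0 q [ 0.51  0.25 -0.26  0.   -1.06 -0.54]
s [([0.3105, -0.2655, -0.0008], 0.94), ([0.5227, 0.105, 0.0152], 0.92), ([0.5325, -0.1905, -0.0013], 0.87), ([0.4226, -0.2315, -0.0007], 0.81), ([0.3448, -0.1247, 0.0012], 0.79), ([0.5531, -0.3689, 0.0012], 0.59)]
  mask sizes [(468, 0.68)]
t [([0.55, -0.3664, -0.0019], 0.91), ([0.3478, -0.1287, 0.0009], 0.84), ([0.5986, -0.2508, -0.0025], 0.79), ([0.5309, -0.1894, 0.0009], 0.77), ([0.4188, -0.2269, 0.0019], 0.7), ([0.3084, -0.2613, 0.0024], 0.65), ([0.5247, 0.1101, 0.0145], 0.44), ([0.5448, 0.5363, -0.0025], 0.25)]
  mask sizes []
seat [([0.5238, 0.1191, 0.0153], 0.58)]
seat [([0.5227, 0.1174, 0.0142], 0.76)]
tread [([0.484, -0.0455, 0.0765], 0.85)]
tread [([0.4849, -0.042, 0.0815], 0.68)]
```

>>> apply_moves --rows "0 -1 -3.9 -0.5 0 0 0;0 -1 -3.9 -0.5 0 0 0;0 -1 -3.9 -1 0 0 0;0 -0.9 -3.9 -2 0 0 0;0 0 0 -2 0 0 0;0 0 0 -2 0 0 0;0 0 0 -1.5 0 0 0;0 0 0 0 0 0 0;0 0 0 0 0 0 0;0 0 0 0 0 0 0"

```text
time: 18.23
ee_pos: [0.4846, -0.0456, 0.1003]
ee_rot: [0.001, -0.698, 0.716, -0.0]
wrist_force: [-0.1, -0.2, -0.5]
opening: 0.008
gripper_force: 0.0
```

```bash
python3 -c "
from m import *
st();a=snap('scene');b=snap('top')
for q in(a,b):print([(np.array(r['centre']).round(4).tolist(),round(r['conf'],2)) for r in env.pinpoint(q,'tread')][:1])"
```

```text
t 18.23 pos [ 0.4846 -0.0456  0.1003] close ang -1.5 z [ 0.002  0.    -1.   ] F [-0.1 -0.2 -0.5] op 0.008 gf 0.0 q [ 0.24  0.28 -0.49  0.   -0.79 -0.27]
[([0.4852, -0.0433, 0.076], 0.62)]
[]
```

>>> apply_moves --rows "0 0 0 -1.2 0 0 0;0 0 0 -1.2 0 0 0;0 0 0 -1 0 0 0;0 0 0 -1 0 0 0;0 0 0 -0.8 0 0 0;0 0 0 0 0 0 0;0 0 0 0 0 0 0"

```text
time: 19.3
ee_pos: [0.4811, -0.0461, 0.0487]
ee_rot: [-0.003, -0.698, 0.716, 0.002]
wrist_force: [-10.1, 3.2, 23.3]
opening: 0.005
gripper_force: 11.6
```

>>> apply_moves --rows "0 -0.2 0 -0.3 0 0 0;0 0 0 0 0 0 0;0 0 0 0 0 0 0;0 0 0 0 0 0 0"

```text
time: 19.8
ee_pos: [0.481, -0.0461, 0.0483]
ee_rot: [-0.001, -0.698, 0.716, 0.0]
wrist_force: [-12.4, 3.7, 37.8]
opening: 0.005
gripper_force: 18.9
```

```bash
python3 -c "
from m import *
st();a=snap('scene');b=snap('top')
for q in(a,b):print([(np.array(r['centre']).round(4).tolist(),round(r['conf'],2)) for r in env.pinpoint(q,'tread')][:1],[(np.array(r['centre']).round(4).tolist(),round(r['conf'],2)) for r in env.pinpoint(q,'jar50') if r['centre'][1]>-.05 ])"
```

```text
t 19.80 pos [ 0.481  -0.0461  0.0483] close ang -1.4 z [-0.002 -0.002 -1.   ] F [-12.4   3.7  37.8] op 0.005 gf 18.9 q [ 0.24  0.36 -0.56  0.   -0.66 -0.27]
[([0.477, -0.0452, 0.0442], 0.73)] [([0.5214, 0.1182, 0.0152], 0.68)]
[] [([0.5244, 0.1186, 0.0159], 0.37)]
```

>>> apply_moves --rows "0 0 0 0.3 0 0 0;0 0 0 0 0 0 0;0 0 0 0 0 0 0;0 0 0 0 0 0 0;0 0 0 1 0 0 0;0 0 0 1 0 0 0;0 0 0 1.2 0 0 0;0 0 0 4 0 0 0;0 0 0 4 0 0 0;6 0 0 3 0 0 0;8.7 0 0 0 0 0 0;8.7 0 0 0 0 0 0"

```text
time: 21.6
ee_pos: [0.4805, -0.0457, 0.1881]
ee_rot: [-0.001, -0.698, 0.717, 0.001]
wrist_force: [-0.1, -0.1, -0.7]
opening: 0.263
gripper_force: 0.0
```

```bash
python3 jc.py .05 .5235 .117 .012
```

```text
t 21.60 pos [ 0.4805 -0.0457  0.1881] close ang -1.5 z [-0.004  0.    -1.   ] F [-0.1 -0.1 -0.7] op 0.263 gf 0.0 q [ 0.24  0.17 -0.38 -0.   -1.02 -0.27]
s [([0.5543, -0.3669, 0.0026], 0.97), ([0.4217, -0.2289, -0.0032], 0.69), ([0.5229, 0.1182, 0.0145], 0.66), ([0.537, -0.1895, -0.0016], 0.63), ([0.6028, -0.2546, 0.0003], 0.61), ([0.3441, -0.1242, -0.0008], 0.53), ([0.3124, -0.266, -0.0021], 0.37), ([0.4833, -0.0442, 0.0748], 0.23)]
  mask sizes [(461, 0.83)]
t [([0.554, -0.3682, -0.0034], 0.89), ([0.4206, -0.2305, 0.0004], 0.88), ([0.3091, -0.2628, -0.0023], 0.87), ([0.6013, -0.2531, -0.0027], 0.78), ([0.3478, -0.1286, -0.0002], 0.6), ([0.5294, -0.1917, 0.0015], 0.57)]
  mask sizes []
seat [([0.5246, 0.1194, 0.0101], 0.83)]
seat []
tread [([0.4853, -0.0481, 0.0758], 0.84)]
tread []
```

>>> apply_moves --rows "8.7 1 4.1 0 0 0 0;8.7 1.1 4.1 0 0 0 0;8.7 1.1 4.1 0 0 0 0;8.7 1 4 0 0 0 0;8.7 0 0 -3 0 0 0;8.7 0 0 -5 0 0 0;8.7 0 0 -4.5 0 0 0;8.7 0 0 -2.8 0 0 0;8.7 0 0 0 0 0 0;5 0 0 0 0 0 0;5 0 0 0 0 0 0;5 0 0 0 0 0 0"

```text
time: 23.6
ee_pos: [0.5243, 0.1175, 0.0377]
ee_rot: [0.001, -0.698, 0.716, -0.0]
wrist_force: [-2.0, 0.1, 2.1]
opening: 0.74
gripper_force: 0.9
```

>>> apply_moves --rows "5 0 0 0 0 0 0;5 0 0 0 0 0 0"

```text
time: 23.85
ee_pos: [0.5241, 0.1174, 0.0376]
ee_rot: [0.0, -0.698, 0.716, -0.0]
wrist_force: [-3.0, -0.5, 6.1]
opening: 0.734
gripper_force: 30.0
```

>>> apply_moves --rows "5 0 0 3 0 0 0;5 0 0 5 0 0 0;5 0 0 3 0 0 0;5 1.1 2.7 0 0 0 -10.4;5 1.1 2.7 0 0 0 -10.4;5 1.1 2.7 0 0 0 -10.4;5 1.1 2.7 0 0 0 -10.4;5 1.2 2.7 0 0 0 -10.4;5 1.2 2.7 0 0 0 -10.4;5 1.2 2.6 0 0 0 -10.4;5 1.1 2.5 0 0 0 -10.6;5 0 0 0 0 0 0"

```text
time: 25.35
ee_pos: [0.6149, 0.3317, 0.1449]
ee_rot: [-0.001, -0.045, 0.999, -0.0]
wrist_force: [-0.1, 0.0, -3.0]
opening: 0.728
gripper_force: 30.0
```

>>> apply_moves --rows "5 0 0 0 0 0 0;5 0 0 -4 0 0 0;5 0 0 -3 0 0 0;5 0 0 0 0 0 0;5 0 0 0 0 0 0"

```text
time: 25.98
ee_pos: [0.6159, 0.3303, 0.0782]
ee_rot: [0.001, -0.045, 0.999, 0.0]
wrist_force: [0.6, -0.2, -1.2]
opening: 0.73
gripper_force: 30.0
```

```bash
python3 - <<'E'
from m import *
s,R=st();a=snap('scene','s4.png');b=snap('top','t4.png')
for q in(a,b):
  for n in('crate','jar50'):print(n,[(np.array(r['centre']).round(4).tolist(),round(r['conf'],2)) for r in env.pinpoint(q,n) if r['centre'][1]>-.05 ])
c=np.array([.526,.323]);t=np.radians(5);A=np.array([[np.cos(t),-np.sin(t)],[np.sin(t),np.cos(t)]])
im=a['img'].copy();im2=b['img'].copy()
for i,p in((im,a),(im2,b)):
  for z,col in((0,(255,0,0)),(.03,(0,255,0))):
    P=[[*(c+A@np.array(k)),z] for k in((.15,.07),(-.15,.07),(-.15,-.07),(.15,-.07))]
    cv2.polylines(i,[(proj(p,P)*16).round().astype(np.int32)],True,col,1,cv2.LINE_AA,4)
v=lambda x:cv2.resize(x,(600,300) ,interpolation=cv2.INTER_CUBIC)
cv2.imwrite('pics/cr.png',cv2.vconcat([v(im[190:300,230:450]),v(im2[120:240,110:350])])[:,:,::-1])
E
```

```text
t 25.98 pos [0.6159 0.3303 0.0782] close ang -84.9 z [ 0.002  0.001 -1.   ] F [ 0.6 -0.2 -1.2] op 0.730 gf 30.0 q [ 0.72  0.62  0.03  0.   -0.98 -2.21]
crate [([0.5275, 0.3293, 0.0043], 0.83)]
jar50 [([0.6164, 0.333, 0.0534], 0.66)]
crate [([0.5292, 0.3223, 0.0006], 0.58)]
jar50 [([0.6178, 0.3307, 0.0556], 0.67)]
```

View pics/cr.png

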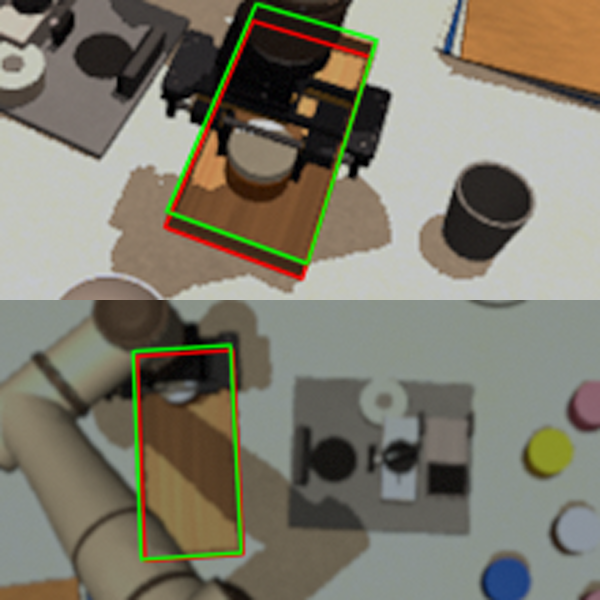

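The crate model overlay fits, so I'll set the jar down.

>>> apply_moves --rows "5 0 0 -2 0 0 0;5 0 0 -1.5 0 0 0;5 0 0 -0.7 0 0 0;5 0 0 -0.4 0 0 0;5 0 0 0 0 0 0;7.6 0 0 0 0 0 0;7.6 0 0 0 0 0 0;7.6 0 0 0 0 0 0;7.6 0 0 2 0 0 0;7.6 0 0 5 0 0 0;7.6 0 0 5 0 0 0;7.6 0 0 5 0 0 0"

```text
time: 27.78
ee_pos: [0.6152, 0.3303, 0.2042]
ee_rot: [0.001, -0.044, 0.999, 0.001]
wrist_force: [-0.3, 1.6, -0.7]
opening: 0.868
gripper_force: 0.0
```

```bash
python3 jc.py .05 .6155 .33 .005
```

```text
t 27.77 pos [0.6152 0.3303 0.2042] close ang -84.9 z [ 0.002  0.001 -1.   ] F [-0.3  1.6 -0.7] op 0.868 gf 0.0 q [ 0.72  0.52  0.18  0.   -1.23 -2.21]
s [([0.5345, -0.1899, -0.0013], 0.94), ([0.4241, -0.23, -0.0012], 0.9), ([0.6025, -0.2548, -0.0016], 0.88), ([0.5528, -0.3682, 0.0014], 0.79), ([0.6141, 0.3316, 0.0108], 0.77), ([0.3067, -0.2655, -0.0042], 0.61), ([0.3436, -0.1266, -0.0017], 0.59)]
  mask sizes []
t [([0.3457, -0.1308, 0.0], 0.88), ([0.5278, -0.1895, 0.0004], 0.86), ([0.4251, -0.2265, -0.0002], 0.84), ([0.5991, -0.254, -0.0023], 0.84), ([0.6176, 0.3334, 0.0055], 0.65), ([0.5528, -0.3694, -0.0023], 0.59), ([0.3097, -0.2601, 0.0005], 0.53)]
  mask sizes [(292, 0.85)]
seat [([0.5253, 0.1212, 0.0104], 0.56)]
seat [([0.5181, 0.1195, 0.0119], 0.9)]
tread [([0.4852, -0.0448, 0.074], 0.88)]
tread [([0.4825, -0.0451, 0.0805], 0.81)]
```

>>> apply_moves --rows "8.7 -1.9 -5.6 0 0 0 8.4;8.7 -1.9 -5.6 0 0 0 8.4;8.7 -1.9 -5.6 0 0 0 8.4;8.7 -1.9 -5.6 0 0 0 8.4;8.7 -1.9 -5.6 0 0 0 8.4;8.7 -1.9 -5.6 0 0 0 8.4;8.7 -1.9 -5.6 0 0 0 8.4;8.7 -2 -5.6 0 0 0 8.4;8.7 -2 -5.6 0 0 0 8.2;8.7 -2 -5.5 0 0 0 8;8.7 0 0 -4 0 0 0;8.7 0 0 0 0 0 0"

```text
time: 29.78
ee_pos: [0.4192, -0.2288, 0.1579]
ee_rot: [-0.002, -0.697, 0.717, 0.003]
wrist_force: [-0.2, 0.4, 0.3]
opening: 0.998
gripper_force: 0.0
```

```bash
python3 jc.py .062 .4226 -.229 0 | head -5
```

```text
t 29.77 pos [ 0.4192 -0.2288  0.1579] close ang -1.6 z [-0.008  0.002 -1.   ] F [-0.2  0.4  0.3] op 0.998 gf 0.0 q [-0.16  0.2  -0.43 -0.   -0.95  0.13]
s [([0.4245, -0.2285, 0.0012], 0.94), ([0.5345, -0.189, -0.002], 0.82), ([0.5537, -0.3676, 0.0023], 0.76), ([0.3451, -0.1237, 0.0001], 0.69), ([0.6138, 0.3327, 0.0058], 0.68), ([0.3097, -0.264, -0.0019], 0.67), ([0.604, -0.257, -0.0001], 0.67)]
  mask sizes [(386, 0.96)]
t [([0.5515, -0.3694, -0.0011], 0.78), ([0.6202, 0.3316, 0.0064], 0.77), ([0.3083, -0.2596, 0.0003], 0.66), ([0.5976, -0.2502, -0.0033], 0.63), ([0.4226, -0.2263, -0.0009], 0.47), ([0.5301, -0.1898, 0.0008], 0.37)]
  mask sizes [(162, 0.72)]
```

>>> apply_moves --rows "8.7 0.2 0 -4 0 0 0;8.7 0 0 -4 0 0 0;8.7 0 0 -3 0 0 0;8.7 0 0 -1.3 0 0 0;8.7 0 0 0 0 0 0;5 0 0 0 0 0 0;5 0 0 0 0 0 0;5 0 0 0 0 0 0;5 0 0 0 0 0 0;5 0 0 0 0 0 0"

```text
time: 31.52
ee_pos: [0.4235, -0.2287, 0.0381]
ee_rot: [-0.0, -0.698, 0.716, 0.0]
wrist_force: [-3.7, 0.4, 5.6]
opening: 0.731
gripper_force: 30.0
```

>>> apply_moves --rows "5 0 0 3 0 0 0;5 0 0 5 0 0 0;5 0 0 5 0 0 0;5 1.7 5.7 0 0 0 0;5 1.7 5.7 0 0 0 0;5 1.7 5.7 0 0 0 0;5 1.6 5.6 0 0 0 0;5 1.6 5.6 0 0 0 0;5 1.6 5.6 0 0 0 0;5 0 0 0 0 0 0;5 0 0 -4 0 0 0;5 0 0 -4 0 0 0"

```text
time: 33.02
ee_pos: [0.5223, 0.1101, 0.0862]
ee_rot: [0.0, -0.697, 0.717, 0.0]
wrist_force: [-0.2, -0.4, -4.0]
opening: 0.73
gripper_force: 30.0
```

>>> apply_moves --rows "5 0 0 -2 0 0 0;5 0 0 0 0 0 0;5 0 0 0 0 0 0;5 0 0 0 0 0 0"

```text
time: 33.52
ee_pos: [0.5238, 0.1105, 0.0688]
ee_rot: [0.001, -0.698, 0.716, -0.0]
wrist_force: [-0.2, -0.3, -3.5]
opening: 0.732
gripper_force: 30.0
```

>>> apply_moves --rows "5 0 0 -1 0 0 0;5 0 0 -0.5 0 0 0;5 0 0 -0.3 0 0 0;5 0 0 0 0 0 0;7.6 0 0 0 0 0 0;7.6 0 0 0 0 0 0;7.6 0 0 0 0 0 0;7.6 0 0 2 0 0 0;7.6 0 0 4 0 0 0;7.6 0 0 4 0 0 0;7.6 0 0 3 0 0 0;7.6 0 0 0 0 0 0"

```text
time: 35.02
ee_pos: [0.5247, 0.1111, 0.1823]
ee_rot: [0.003, -0.698, 0.716, -0.001]
wrist_force: [-0.2, -0.2, -0.8]
opening: 0.872
gripper_force: 0.0
```

```bash
python3 jc.py .062 .5235 .11 .012 | head -5
```

```text
t 35.02 pos [0.5247 0.1111 0.1823] close ang -1.5 z [ 0.006  0.003 -1.   ] F [-0.2 -0.2 -0.8] op 0.872 gf 0.0 q [ 0.51  0.27 -0.28  0.   -1.02 -0.54]
s [([0.5373, -0.1901, -0.0012], 0.98), ([0.3432, -0.1234, -0.0029], 0.9), ([0.6179, 0.333, 0.007], 0.87), ([0.3067, -0.2652, -0.0015], 0.77), ([0.5561, -0.3664, -0.0004], 0.76), ([0.5223, 0.108, 0.0132], 0.72), ([0.6019, -0.2544, -0.0032], 0.72)]
  mask sizes [(583, 0.75)]
t [([0.3065, -0.2608, -0.0018], 0.91), ([0.6006, -0.2516, 0.0029], 0.88), ([0.3479, -0.1289, 0.0042], 0.83), ([0.6173, 0.3317, 0.0091], 0.73), ([0.5523, -0.3689, 0.0], 0.73), ([0.5225, 0.1105, 0.0114], 0.58)]
  mask sizes [(43, 0.55)]
```

>>> apply_moves --rows "0 -1 -3.9 0 0 0 0;0 -1 -3.9 0 0 0 0;0 -1.1 -3.9 0 0 0 0;0 -1 -3.9 -1 0 0 0;0 0 0 -2.5 0 0 0;0 0 0 -2.5 0 0 0;0 0 0 -2 0 0 0;0 0 0 0 0 0 0;0 0 0 0 0 0 0;0 0 0 0 0 0 0"

```text
time: 36.78
ee_pos: [0.4827, -0.0455, 0.1005]
ee_rot: [0.001, -0.698, 0.716, -0.001]
wrist_force: [-0.1, -1.1, -0.4]
opening: 0.005
gripper_force: 0.0
```

>>> apply_moves --rows "0 0.1 0 -1.2 0 0 0;0 0 0 -1.2 0 0 0;0 0 0 -1 0 0 0;0 0 0 -1 0 0 0;0 -0.1 0 -0.7 0 0 0;0 -0.1 0 -0.2 0 0 0;0 0 0 0 0 0 0;0 0 0 0 0 0 0;0 0 0 0 0 0 0;0 0 0 0 0 0 0;0 0 0 0 0 0 0;0 0 0 0 0 0 0"

```text
time: 38.28
ee_pos: [0.48, -0.046, 0.0487]
ee_rot: [-0.001, -0.698, 0.716, 0.0]
wrist_force: [-9.6, 2.7, 25.8]
opening: 0.006
gripper_force: 12.6
```

```bash
python3 jc.py .062 .5235 .117 .012 | grep -v mask
```

```text
t 38.27 pos [ 0.48   -0.046   0.0487] close ang -1.4 z [-0.002 -0.001 -1.   ] F [-9.6  2.7 25.8] op 0.006 gf 12.6 q [ 0.24  0.36 -0.56  0.   -0.66 -0.27]
s [([0.5233, 0.1164, 0.0098], 0.87), ([0.6156, 0.3296, 0.007], 0.83), ([0.5335, -0.1925, -0.0026], 0.81), ([0.5536, -0.3677, 0.0025], 0.71), ([0.3131, -0.2668, -0.0019], 0.6), ([0.6017, -0.2555, -0.0031], 0.56)]
t [([0.5989, -0.2499, -0.0016], 0.73), ([0.3113, -0.2607, 0.0001], 0.63), ([0.5526, -0.3692, 0.0004], 0.62), ([0.5307, -0.1898, 0.0019], 0.6), ([0.3486, -0.13, -0.0005], 0.54), ([0.6156, 0.3323, 0.0073], 0.49), ([0.5212, 0.1194, 0.0113], 0.48), ([0.5445, 0.5352, -0.0005], 0.26)]
seat [([0.5256, 0.1166, 0.0126], 0.91)]
seat [([0.5202, 0.1196, 0.0143], 0.85)]
tread [([0.4731, -0.0436, 0.0469], 0.9)]
tread []
```

>>> apply_moves --rows "0 0 0 -0.1 0 0 0;0 0 0 0 0 0 0;0 0 0 0 0 0 0;0 0 0 0.3 0 0 0;0 0 0 1 0 0 0;0 0 0 1 0 0 0;0 0 0 1.2 0 0 0;0 0 0 4 0 0 0;0 0 0 4 0 0 0;6 0 0 3 0 0 0;8.7 0 0 0 0 0 0;8.7 0 0 0 0 0 0"

```text
time: 40.28
ee_pos: [0.4794, -0.0457, 0.1891]
ee_rot: [-0.001, -0.697, 0.717, 0.001]
wrist_force: [-1.0, 0.1, -0.8]
opening: 0.263
gripper_force: 0.0
```

>>> apply_moves --rows "8.7 1 4.1 0 0 0 0;8.7 1.1 4.1 0 0 0 0;8.7 1.1 4.1 0 0 0 0;8.7 1.1 4 0 0 0 0;8.7 0 0 0 0 0 0;8.7 0 0 0 0 0 0;8.7 0 0 -4 0 0 0;8.7 0 0 -4 0 0 0;8.7 0 0 -3 0 0 0;8.7 0 0 -2.5 0 0 0;8.7 0 0 0 0 0 0;8.7 0 0 0 0 0 0"

```text
time: 41.78
ee_pos: [0.5243, 0.1168, 0.0563]
ee_rot: [0.0, -0.697, 0.717, -0.0]
wrist_force: [-0.3, 0.4, 0.5]
opening: 0.998
gripper_force: 0.0
```

>>> apply_moves --rows "8.7 0 0.1 -0.6 0 0 0;8.7 0 0 0 0 0 0;5 0 0 0 0 0 0;5 0 0 0 0 0 0;5 0 0 0 0 0 0;5 0 0 0 0 0 0;5 0 0 0 0 0 0;5 0 0 0 0 0 0"

```text
time: 42.78
ee_pos: [0.5246, 0.1186, 0.0499]
ee_rot: [0.001, -0.698, 0.716, -0.0]
wrist_force: [2.1, 0.5, 1.4]
opening: 0.674
gripper_force: 28.4
```

```bash
python3 jc.py .062 .5235 .117 .012 | grep -v mask; python3 -c "
from m import *
a=snap('scene');p=snap('wrist')
cv2.imwrite('pics/g.png',cv2.hconcat([cv2.resize(a['img'][140:240,200:300],(300,300),interpolation=cv2.INTER_CUBIC),cv2.resize(p['img'],(400,300))])[:,:,::-1])"
```

```text
t 42.77 pos [0.5246 0.1186 0.0499] close ang -1.5 z [ 0.001  0.    -1.   ] F [2.1 0.5 1.4] op 0.674 gf 28.4 q [ 0.52  0.43 -0.42  0.   -0.72 -0.55]
s [([0.5535, -0.3684, 0.0018], 0.95), ([0.3442, -0.1214, -0.0024], 0.92), ([0.6134, 0.3324, 0.005], 0.74), ([0.3108, -0.265, -0.0011], 0.71), ([0.5347, -0.1874, -0.0], 0.69), ([0.6017, -0.2569, -0.001], 0.57), ([0.5246, 0.098, 0.0148], 0.45), ([0.4849, -0.0449, 0.0735], 0.16)]
t [([0.6187, 0.3305, 0.0071], 0.85), ([0.3494, -0.1292, -0.0016], 0.79), ([0.5498, -0.3694, 0.0012], 0.72), ([0.6027, -0.2522, -0.0018], 0.62), ([0.3084, -0.2611, 0.0007], 0.52), ([0.5311, -0.1888, -0.0005], 0.51), ([0.5212, 0.0987, 0.0113], 0.39)]
seat []
seat [([0.519, 0.1185, 0.0168], 0.9)]
tread [([0.4847, -0.0463, 0.0749], 0.82)]
tread [([0.4832, -0.0407, 0.0833], 0.67)]
```

View pics/g.png

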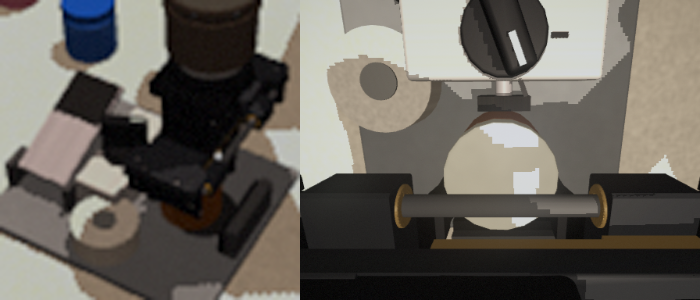

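The scene shows the jar pushed back against the presser (y≈0.098) after it was labelled, probably by the announced knock. I'll reopen and regrasp it there.

>>> apply_moves --rows "8.7 0 0 0 0 0 0;8.7 0 0 0 0 0 0;8.7 0 0 0 0 0 0;8.7 -0.1 -1 0 0 0 0;8.7 0 -1 0 0 0 0;8.7 0 0 0 0 0 0;8.7 0 0 0 0 0 0"

```text
time: 44.25
ee_pos: [0.5231, 0.0981, 0.0496]
ee_rot: [0.0, -0.698, 0.717, -0.0]
wrist_force: [0.1, -0.4, -0.3]
opening: 1.0
gripper_force: 0.0
```

```bash
python3 jc.py .062 .5235 .098 .012 | head -4
```

```text
t 44.25 pos [0.5231 0.0981 0.0496] close ang -1.5 z [ 0.  0. -1.] F [ 0.1 -0.4 -0.3] op 1.000 gf 0.0 q [ 0.49  0.42 -0.44  0.   -0.71 -0.52]
s [([0.6126, 0.3306, 0.0062], 0.94), ([0.6, -0.2553, -0.001], 0.94), ([0.5328, -0.1864, -0.0017], 0.91), ([0.5543, -0.3682, 0.0005], 0.76), ([0.5242, 0.0989, 0.0106], 0.69), ([0.3465, -0.1255, -0.0002], 0.58), ([0.3096, -0.2644, -0.0034], 0.55)]
  mask sizes []
t [([0.6009, -0.2499, -0.0013], 0.87), ([0.6188, 0.3338, 0.0069], 0.85), ([0.5326, -0.1915, 0.001], 0.72), ([0.5528, -0.3666, -0.0019], 0.6), ([0.348, -0.1289, -0.0009], 0.6), ([0.5219, 0.1031, 0.0092], 0.38)]
```

>>> apply_moves --rows "5 0 0 0 0 0 0;5 0 0 0 0 0 0;5 0 0 0 0 0 0;5 0 0 0 0 0 0;5 0 0 0 0 0 0;5 0 0 3 0 0 0;5 0 0 5 0 0 0;5 0 0 3 0 0 0;5 0 0 0 0 0 0"

```text
time: 45.88
ee_pos: [0.5237, 0.0988, 0.1611]
ee_rot: [0.002, -0.698, 0.716, -0.0]
wrist_force: [-0.1, 1.0, -4.1]
opening: 0.729
gripper_force: 30.0
```

>>> apply_moves --rows "5 0 2.8 0 0 0 -10.4;5 0 2.8 0 0 0 -10.4;5 0 2.8 0 0 0 -10.4;5 0 2.8 0 0 0 -10.4;5 0.1 2.8 0 0 0 -10.4;5 0.1 2.8 0 0 0 -10.4;5 0 2.8 0 0 0 -10.4;5 0 2.8 0 0 0 -10.6;5 0 0 -2 0 0 0;5 0 0 -4 0 0 0;5 0 0 0 0 0 0;5 0 0 0 0 0 0"

```text
time: 47.38
ee_pos: [0.5252, 0.3222, 0.0993]
ee_rot: [-0.0, -0.045, 0.999, -0.0]
wrist_force: [0.5, -0.3, -2.6]
opening: 0.731
gripper_force: 30.0
```

>>> apply_moves --rows "5 0 0 -2.5 0 0 0;5 0 0 -2 0 0 0;5 0 0 -0.8 0 0 0;5 0 0 -0.3 0 0 0;5 0 0 0 0 0 0;7.6 0 0 0 0 0 0;7.6 0 0 0 0 0 0;7.6 0 0 0 0 0 0;7.6 0 0 2 0 0 0;7.6 0 0 5 0 0 0;7.6 0 0 5 0 0 0;7.6 0 0 4 0 0 0"

```text
time: 48.88
ee_pos: [0.5254, 0.3225, 0.2064]
ee_rot: [0.001, -0.045, 0.999, 0.001]
wrist_force: [0.1, 0.6, -1.3]
opening: 0.876
gripper_force: 0.0
```

```bash
python3 jc.py .062 .525 .323 .005 | head -5
```

```text
t 48.88 pos [0.5254 0.3225 0.2064] close ang -84.9 z [ 0.002  0.002 -1.   ] F [ 0.1  0.6 -1.3] op 0.876 gf 0.0 q [ 0.81  0.38 -0.04  0.   -1.15 -2.29]
s [([0.3469, -0.1238, 0.0025], 0.96), ([0.6152, 0.3317, 0.0089], 0.89), ([0.6021, -0.2546, -0.0008], 0.85), ([0.554, -0.3651, 0.0033], 0.76), ([0.5366, -0.1919, 0.0003], 0.71), ([0.5271, 0.322, 0.0028], 0.59)]
  mask sizes [(624, 0.81)]
t [([0.5304, -0.1898, 0.0026], 0.88), ([0.5994, -0.252, 0.0014], 0.83), ([0.3518, -0.1304, -0.0002], 0.8), ([0.3085, -0.2637, -0.0011], 0.57), ([0.5486, -0.3685, -0.0016], 0.54), ([0.618, 0.3314, 0.0055], 0.53), ([0.5262, 0.325, 0.0056], 0.53)]
  mask sizes [(219, 0.71)]
```

>>> apply_moves --rows "8.7 0.2 -5.8 0 0 0 7;8.7 0.2 -5.8 0 0 0 7;8.7 0.2 -5.8 0 0 0 7;8.7 0.2 -5.8 0 0 0 7;8.7 0.2 -5.8 0 0 0 7;8.7 0.2 -5.8 0 0 0 7;8.7 0.2 -5.8 0 0 0 7;8.7 0.2 -5.8 0 0 0 7;8.7 0.3 -5.7 0 0 0 7;8.7 0.3 -5.7 0 0 0 7;8.7 0.3 -5.7 0 0 0 6.7;8.7 0.3 -5.6 0 0 0 6.7"

```text
time: 50.88
ee_pos: [0.5528, -0.3706, 0.2028]
ee_rot: [-0.0, -0.699, 0.715, 0.0]
wrist_force: [0.7, 0.4, -0.4]
opening: 1.0
gripper_force: 0.0
```

>>> apply_moves --rows "8.7 0 0 -3 0 0 0;8.7 0 0 -3 0 0 0;8.7 0 0 0 0 0 0;8.7 0 0 0 0 0 0"

```text
time: 51.38
ee_pos: [0.5537, -0.369, 0.1446]
ee_rot: [-0.0, -0.698, 0.716, -0.001]
wrist_force: [0.1, -0.1, 0.5]
opening: 0.998
gripper_force: 0.0
```

```bash
python3 jc.py .074 .553 -.368 0 | head -5
```

```text
t 51.38 pos [ 0.5537 -0.369   0.1446] close ang -1.5 z [ 0.001 -0.001 -1.   ] F [ 0.1 -0.1  0.5] op 0.998 gf 0.0 q [-0.34  0.51  0.01  0.   -1.07  0.32]
s [([0.6025, -0.2519, 0.0003], 0.97), ([0.5536, -0.3674, 0.0008], 0.93), ([0.3117, -0.2661, -0.0014], 0.92), ([0.6162, 0.3286, 0.0083], 0.86), ([0.345, -0.1256, 0.0005], 0.85), ([0.5347, -0.1902, -0.0], 0.57), ([0.5262, 0.3245, 0.0049], 0.56)]
  mask sizes [(568, 0.74)]
t [([0.5309, -0.1867, 0.0003], 0.79), ([0.5527, -0.372, 0.0001], 0.7), ([0.5995, -0.2522, -0.0001], 0.59), ([0.5255, 0.3277, 0.0032], 0.56), ([0.6181, 0.3338, 0.0076], 0.52), ([0.3471, -0.1296, -0.0001], 0.44)]
  mask sizes [(242, 0.76)]
```

>>> apply_moves --rows "8.7 0 0 -4 0 0 0;8.7 0 0 -3.5 0 0 0;8.7 0 0 -2 0 0 0;8.7 0 0 0 0 0 0;5 0 0 0 0 0 0;5 0 0 0 0 0 0;5 0 0 0 0 0 0;5 0 0 0 0 0 0;5 0 0 0 0 0 0;5 0 0 0 0 0 0"

```text
time: 53.12
ee_pos: [0.5528, -0.3688, 0.0496]
ee_rot: [-0.0, -0.698, 0.716, -0.0]
wrist_force: [-2.8, 1.5, 5.6]
opening: 0.726
gripper_force: 30.0
```

>>> apply_moves --rows "5 0 0 4 0 0 0;5 0 0 5 0 0 0;5 0 0 5 0 0 0;5 -0.4 6 0 0 0 0;5 -0.4 6 0 0 0 0;5 -0.4 6 0 0 0 0;5 -0.4 6 0 0 0 0;5 -0.4 6 0 0 0 0;5 -0.3 6 0 0 0 0;5 -0.3 6 0 0 0 0;5 -0.3 6 0 0 0 0;5 0 0 0 0 0 0"

```text
time: 54.62
ee_pos: [0.5235, 0.1153, 0.1876]
ee_rot: [0.0, -0.7, 0.714, 0.001]
wrist_force: [0.9, -0.1, -2.9]
opening: 0.73
gripper_force: 30.0
```

>>> apply_moves --rows "5 0 0 0 0 0 0;5 0 0 -4 0 0 0;5 0 0 -4 0 0 0;5 0 0 -2.5 0 0 0;5 0 0 0 0 0 0;5 0 0 0 0 0 0;5 0 0 0 0 0 0"

```text
time: 55.5
ee_pos: [0.525, 0.1114, 0.085]
ee_rot: [0.001, -0.698, 0.717, -0.001]
wrist_force: [0.3, -1.6, -3.7]
opening: 0.726
gripper_force: 30.0
```

>>> apply_moves --rows "5 -0.1 0 -1.3 0 0 0;5 0 0 -0.6 0 0 0;5 0 0 -0.4 0 0 0;5 0 0 0 0 0 0;7.6 0 0 0 0 0 0;7.6 0 0 0 0 0 0;7.6 0 0 0 0 0 0;7.6 0 0 2 0 0 0;7.6 0 0 4 0 0 0;7.6 0 0 4 0 0 0;7.6 0 0 2 0 0 0;7.6 0 0 0 0 0 0"

```text
time: 57.0
ee_pos: [0.524, 0.1118, 0.1821]
ee_rot: [0.002, -0.698, 0.716, -0.001]
wrist_force: [-0.4, 0.1, -0.8]
opening: 0.871
gripper_force: 0.0
```

>>> apply_moves --rows "0 -1 -3.9 0 0 0 0;0 -1 -3.9 0 0 0 0;0 -1.1 -3.9 0 0 0 0;0 -1 -3.9 -1 0 0 0;0 0 0 -2.5 0 0 0;0 0 0 -2.5 0 0 0;0 0 0 -2 0 0 0;0 0 0 0 0 0 0;0 0 0 0 0 0 0;0 0 0 0 0 0 0"

```text
time: 58.25
ee_pos: [0.4825, -0.0445, 0.1012]
ee_rot: [0.001, -0.698, 0.716, -0.0]
wrist_force: [0.8, -0.9, -0.7]
opening: 0.008
gripper_force: 0.0
```

```bash
python3 jc.py .074 .5235 .11 .012 | grep -v mask
```

```text
t 58.25 pos [ 0.4825 -0.0445  0.1012] close ang -1.5 z [ 0.001  0.    -1.   ] F [ 0.8 -0.9 -0.7] op 0.008 gf 0.0 q [ 0.24  0.28 -0.5   0.   -0.79 -0.27]
s [([0.523, 0.3248, 0.0053], 0.92), ([0.601, -0.2569, 0.0011], 0.75), ([0.616, 0.3287, 0.0061], 0.74), ([0.31, -0.2644, -0.0029], 0.64), ([0.534, -0.1896, 0.0012], 0.59), ([0.5259, 0.1106, 0.0127], 0.56), ([0.3461, -0.125, -0.0025], 0.45)]
t [([0.3119, -0.2611, 0.0037], 0.88), ([0.5252, 0.3288, 0.0025], 0.87), ([0.5297, -0.1882, -0.0021], 0.66), ([0.6015, -0.2509, -0.0022], 0.53), ([0.521, 0.1094, 0.0122], 0.5), ([0.3488, -0.1292, 0.0006], 0.5), ([0.7146, -0.3189, -0.0004], 0.29)]
seat [([0.5245, 0.1165, 0.0114], 0.58)]
seat [([0.5215, 0.118, 0.0162], 0.95)]
tread [([0.4862, -0.0443, 0.075], 0.9)]
tread [([0.5206, 0.1106, 0.0092], 0.64)]
```

>>> apply_moves --rows "0 0.1 0 -1.2 0 0 0;0 0 0 -1.2 0 0 0;0 0 0 -1 0 0 0;0 0 0 -1 0 0 0;0 -0.1 0 -0.8 0 0 0;0 -0.1 0 -0.3 0 0 0;0 0 0 0 0 0 0;0 0 0 0 0 0 0;0 0 0 0 0 0 0;0 0 0 0 0 0 0;0 0 0 0 0 0 0;0 0 0 0 0 0 0"

```text
time: 60.25
ee_pos: [0.4801, -0.045, 0.0485]
ee_rot: [-0.001, -0.698, 0.716, 0.0]
wrist_force: [-10.0, 2.9, 32.2]
opening: 0.006
gripper_force: 15.7
```

```bash
python3 jc.py .074 .5235 .117 .012 | grep -v mask
```

```text
t 60.25 pos [ 0.4801 -0.045   0.0485] close ang -1.4 z [-0.002 -0.002 -1.   ] F [-10.    2.9  32.2] op 0.006 gf 15.7 q [ 0.24  0.36 -0.56  0.   -0.66 -0.27]
s [([0.6118, 0.3297, 0.0093], 0.85), ([0.5244, 0.1173, 0.0132], 0.81), ([0.3122, -0.264, -0.0024], 0.79), ([0.5328, -0.1883, -0.0005], 0.77), ([0.5269, 0.3209, 0.0039], 0.67), ([0.6015, -0.2548, 0.0009], 0.56), ([0.5238, 0.0497, 0.0011], 0.39)]
t [([0.5268, 0.3259, 0.0035], 0.77), ([0.6224, 0.3312, 0.0077], 0.72), ([0.53, -0.1884, -0.0002], 0.67), ([0.3529, -0.1273, -0.0015], 0.61), ([0.5983, -0.2535, 0.0001], 0.59), ([0.5229, 0.1129, 0.0108], 0.57), ([0.3102, -0.2611, -0.0012], 0.54)]
seat [([0.5225, 0.1212, 0.0106], 0.55)]
seat [([0.5196, 0.1195, 0.0124], 0.58)]
tread [([0.4769, -0.0468, 0.0436], 0.67)]
tread []
```

>>> apply_moves --rows "0 0 0 0 0 0 0;0 0 0 0 0 0 0;0 0 0 0.3 0 0 0;0 0 0 1 0 0 0;0 0 0 1 0 0 0;0 0 0 1.2 0 0 0;0 0 0 4 0 0 0;0 0 0 4 0 0 0;6 0 0 3 0 0 0;8.7 0 0 0 0 0 0;8.7 0 0 0 0 0 0;8.7 0 0 0 0 0 0"

```text
time: 62.25
ee_pos: [0.4798, -0.0448, 0.1889]
ee_rot: [-0.002, -0.698, 0.716, 0.001]
wrist_force: [-0.3, -0.0, -0.0]
opening: 0.374
gripper_force: 0.0
```

```bash
python3 jc.py .074 .5235 .117 .012 | head -5
```

```text
t 62.25 pos [ 0.4798 -0.0448  0.1889] close ang -1.5 z [-0.004 -0.    -1.   ] F [-0.3 -0.  -0. ] op 0.374 gf 0.0 q [ 0.24  0.17 -0.38 -0.   -1.02 -0.27]
s [([0.5364, -0.1878, -0.0011], 0.94), ([0.6161, 0.3293, 0.0118], 0.92), ([0.6036, -0.2566, -0.0004], 0.81), ([0.3467, -0.1233, -0.0024], 0.67), ([0.5277, 0.324, 0.0033], 0.58), ([0.5239, 0.118, 0.013], 0.56), ([0.3084, -0.267, -0.0023], 0.54)]
  mask sizes [(617, 0.92)]
t [([0.3499, -0.1251, 0.0021], 0.82), ([0.6209, 0.3305, 0.0063], 0.8), ([0.5327, -0.1884, 0.0014], 0.77), ([0.5239, 0.3268, 0.0036], 0.75), ([0.307, -0.2633, -0.0005], 0.68), ([0.6008, -0.2538, 0.0004], 0.54)]
  mask sizes []
```

Home at (0.524,0.118); picking it up.

>>> apply_moves --rows "8.7 1.1 4.1 0 0 0 0;8.7 1.1 4.1 0 0 0 0;8.7 1.1 4.1 0 0 0 0;8.7 1.1 4 0 0 0 0;8.7 0 0 0 0 0 0;8.7 0 0 -4 0 0 0;8.7 0 0 -4 0 0 0;8.7 0 0 -3 0 0 0;8.7 0 0 -1.7 0 0 0;8.7 0 0 0 0 0 0;8.7 0 0 0 0 0 0"

```text
time: 64.12
ee_pos: [0.5256, 0.1181, 0.0644]
ee_rot: [0.001, -0.698, 0.716, -0.0]
wrist_force: [-0.3, 0.5, -0.2]
opening: 1.001
gripper_force: 0.0
```

>>> apply_moves --rows "5 0 0 0 0 0 0;5 0 0 0 0 0 0;5 0 0 0 0 0 0;5 0 0 0 0 0 0;5 0 0 0 0 0 0;5 0 0 0 0 0 0"

```text
time: 64.88
ee_pos: [0.5243, 0.1181, 0.0638]
ee_rot: [-0.001, -0.698, 0.716, 0.0]
wrist_force: [-3.8, 0.1, 5.8]
opening: 0.73
gripper_force: 30.0
```

>>> apply_moves --rows "5 0 0 3 0 0 0;5 0 0 5 0 0 0;5 0 0 3 0 0 0;5 -1.1 2.5 0 0 0 -10.4;5 -1.1 2.5 0 0 0 -10.4;5 -1.1 2.5 0 0 0 -10.4;5 -1.1 2.5 0 0 0 -10.4;5 -1.1 2.5 0 0 0 -10.4;5 -1.1 2.4 0 0 0 -10.4;5 -1.1 2.4 0 0 0 -10.4;5 -1.1 2.4 0 0 0 -10.6;5 0 0 0 0 0 0"

```text
time: 66.38
ee_pos: [0.4364, 0.3166, 0.1725]
ee_rot: [-0.0, -0.046, 0.999, -0.0]
wrist_force: [-0.6, -0.2, -3.2]
opening: 0.727
gripper_force: 30.0
```

>>> apply_moves --rows "5 0 0 -3 0 0 0;5 0 0 -3 0 0 0;5 0 0 0 0 0 0;5 0 0 0 0 0 0"

```text
time: 66.88
ee_pos: [0.4379, 0.3155, 0.1144]
ee_rot: [0.001, -0.045, 0.999, 0.0]
wrist_force: [-0.3, 0.4, -2.3]
opening: 0.73
gripper_force: 30.0
```

>>> apply_moves --rows "5 -0.1 0 -2.5 0 0 0;5 0 0 -2 0 0 0;5 0 0 -0.9 0 0 0;5 0 0 -0.3 0 0 0;5 0 0 0 0 0 0;7.6 0 0 0 0 0 0;7.6 0 0 0 0 0 0;7.6 0 0 0 0 0 0;7.6 0 0 2 0 0 0;7.6 0 0 5 0 0 0;7.6 0 0 5 0 0 0;7.6 0 0 2 0 0 0"

```text
time: 68.38
ee_pos: [0.4371, 0.3164, 0.2004]
ee_rot: [0.002, -0.045, 0.999, 0.002]
wrist_force: [-0.3, -0.1, -1.3]
opening: 0.874
gripper_force: 0.0
```

```bash
python3 jc.py .074 .4363 .315 .005 | head -5
```

```text
t 68.38 pos [0.4371 0.3164 0.2004] close ang -84.9 z [ 0.005  0.005 -1.   ] F [-0.3 -0.1 -1.3] op 0.874 gf 0.0 q [ 0.93  0.25 -0.24  0.   -1.07 -2.41]
s [([0.6004, -0.2559, -0.001], 0.93), ([0.4353, 0.3132, 0.0069], 0.77), ([0.3463, -0.1232, 0.0007], 0.76), ([0.617, 0.3303, 0.0061], 0.74), ([0.5206, 0.0512, 0.0008], 0.69), ([0.3096, -0.2634, -0.0019], 0.67), ([0.5227, 0.3204, 0.0055], 0.55), ([0.5333, -0.1881, -0.0001], 0.55)]
  mask sizes [(532, 0.6)]
t [([0.616, 0.3346, 0.0071], 0.84), ([0.3476, -0.1305, 0.0007], 0.74), ([0.6002, -0.2524, 0.002], 0.61), ([0.4357, 0.3133, 0.0055], 0.58), ([0.5314, -0.1899, 0.0023], 0.56), ([0.3086, -0.2626, 0.0007], 0.53), ([0.5251, 0.3258, 0.0026], 0.46)]
  mask sizes []
```

>>> apply_moves --rows "2.8 0.8 -2.9 0 0 0 10.5;2.8 0.8 -2.9 0 0 0 10.5;2.8 0.8 -2.9 0 0 0 10.5;2.8 0.8 -2.9 0 0 0 10.5;2.8 0.8 -3 0 0 0 10.5;2.8 0.8 -3 0 0 0 10.5;2.8 0.9 -3 0 0 0 10.5;2.8 0.9 -3 0 0 0 10.5;2.8 0.9 -3 0 0 0 10.5;2.8 0.9 -3 0 0 0 10.6;2.8 0 0 0 0 0 0;2.8 0 0 0 0 0 0"

```text
time: 70.38
ee_pos: [0.5198, 0.0195, 0.1962]
ee_rot: [0.0, 0.82, -0.573, -0.0]
wrist_force: [0.5, 0.1, 0.1]
opening: 0.318
gripper_force: 0.0
```

>>> apply_moves --rows "2.8 0 0 -2 0 0 0;2.8 0 0 -2 0 0 0;2.8 0 0 0 0 0 0;2.8 0 0 0 0 0 0"

```text
time: 70.88
ee_pos: [0.5205, 0.02, 0.1573]
ee_rot: [-0.0, 0.82, -0.572, 0.0]
wrist_force: [-0.0, -0.3, 0.8]
opening: 0.323
gripper_force: 0.0
```

```bash
python3 - <<'E'
from m import *
p=wrist('w5.png');print(proj(p,[.521,.0203,.101]));q=snap('scene');print([(np.array(r['centre']).round(4).tolist(),round(r['conf'],2)) for r in env.pinpoint(q,'selector_grip')][:2])
E
```

```text
t 70.88 pos [0.5205 0.02   0.1573] close ang 20.2 z [ 0.001  0.    -1.   ] F [-0.  -0.3  0.8] op 0.323 gf 0.0 q [ 0.35  0.27 -0.34  0.   -0.96  0.  ]
[[256.8773 208.6177]]
[([0.5223, 0.0201, 0.0851], 0.51), ([0.5261, 0.117, 0.011], 0.46)]
```

View pics/w5.png

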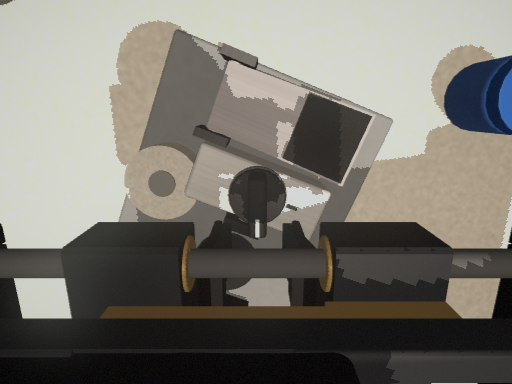

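The bar at (257,205) is aligned and centred between the fingers; descending to grip.

>>> apply_moves --rows "2.8 0 0 -2.5 0 0 0;2.8 0 0 -2.5 0 0 0;2.8 0 0 -2 0 0 0;2.8 0 0 -1.3 0 0 0;2.8 0 0 0 0 0 0;2.8 0 0 0 0 0 0;0 0 0 0 0 0 0;0 0 0 0 0 0 0;0 0 0 0 0 0 0;0 0 0 0 0 0 0"

```text
time: 72.28
ee_pos: [0.5206, 0.0195, 0.0741]
ee_rot: [-0.0, 0.82, -0.572, 0.0]
wrist_force: [1.1, 0.2, 3.4]
opening: 0.158
gripper_force: 30.0
```

>>> apply_moves --rows "0 0 0 0 0 0 9.8;0 0 0 0 0 0 9.8;0 0 0 0 0 0 9.8;0 0 0 0 0 0 9.8;0 0 0 0 0 0 9.8;0 0 0 0 0 0 9.8;0 0 0 0 0 0 9.8;0 0 0 0 0 0 0;0 0 0 0 0 0 0;2.4 0 0 0 0 0 0;2.4 0 0 0 0 0 0;2.4 0 0 0 0 0 0"

```text
time: 73.78
ee_pos: [0.5195, 0.0189, 0.0732]
ee_rot: [0.0, 1.0, -0.011, -0.001]
wrist_force: [-0.4, 0.6, -0.0]
opening: 0.268
gripper_force: 0.0
```

>>> apply_moves --rows "2.4 0 0 3 0 0 0;2.4 0 0 4 0 0 0;2.4 0 0 4 0 0 0;2.4 0 0 4 0 0 0;2.4 0 0 4 0 0 0;2.4 0 0 0 0 0 0;2.4 0 0 0 0 0 0"

```text
time: 74.65
ee_pos: [0.5192, 0.0191, 0.2626]
ee_rot: [0.0, 1.0, -0.011, -0.001]
wrist_force: [-1.2, -0.1, 0.1]
opening: 0.278
gripper_force: 0.0
```

```bash
python3 - <<'E'
from m import *
p=wrist();q=snap('scene');b=snap('top')
v=lambda x,s:cv2.resize(x,s,interpolation=cv2.INTER_CUBIC)
cv2.imwrite('pics/fin.png',cv2.hconcat([v(p['img'][40:240,110:380],(400,300)),v(q['img'][100:300,90:440],(400,300))])[:,:,::-1])
for n in('milk','penpot'):print(n,[(np.array(r['centre']).round(4).tolist(),round(r['conf'],2)) for r in env.pinpoint(q,n)][:1])
E
```

```text
t 74.65 pos [0.5192 0.0191 0.2626] close ang 88.7 z [-0.002  0.    -1.   ] F [-1.2 -0.1  0.1] op 0.278 gf 0.0 q [ 0.35  0.18 -0.18 -0.   -1.22  1.2 ]
milk [([0.7137, -0.3249, 0.0026], 0.68)]
penpot []
```

View pics/fin.png

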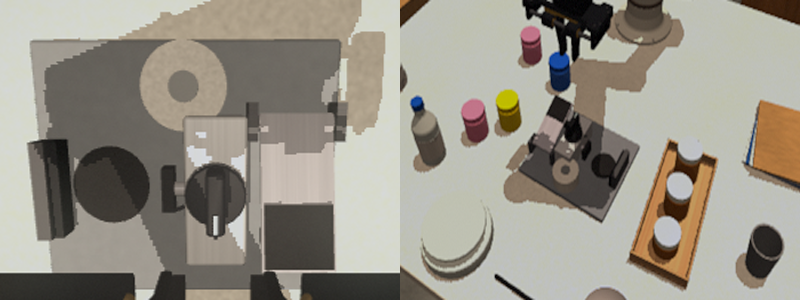

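The selector points at the off dash again, and three jars stand upright in the crate at scene-crop (691,152), (680,188) and (668,236). The milk bottle and pen pot are where they were, so I'm handing in.

```bash
python3 -c "
from rig import env
print(env.finish_job())"
```

```text
the job is handed in; nothing more can be done
None
```

The job is handed in with no verdict returned: the three jars were labelled shortest to tallest and stand upright in the crate, the selector is back at off, and the milk bottle and pen pot were left alone.

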